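# Level the sprung display shelf and hold it down

### The job

Pull the grey lock plug straight up out of its socket beside the shelf's knob and leave it lying in the feeding bowl. Then push the knob down so that the sprung shelf sits firmly on its levelling foot, and turn it until the spirit level's bubble is centred between the two lines. Finish while still holding the shelf pressed down like that with the bubble centred, ready for the locknut to be tightened from below, and leave the other things on the counter alone.

Things in the scene. Friction and masses are not known exactly. Their poses are not given: they have to be found in the camera images.
- unit: Wooden display shelf unit, screwed to the counter. Base board 150 (x) x 340 (y) x 18 mm, from y = -205 to +135; origin on the counter surface. The shelf board above it (150 x 235 x 18, top at z = 75 when level) is hinged about the unit's x axis at y = +105, z = 66; its free end is toward -y. Knob axis at x = 0, y = -95.
- shelf (a joint): Tilt of the shelf board, rad: 0 level, positive = free (knob) end high. A spring lifts the free end to a stop at 0.03 (6 mm above level at the knob). 3 to 5 N pressed down on the knob overcomes the spring at any height until the foot meets its plate; all further force rests on the foot.
- bubble (a joint): Bubble position along the vial, m: 0 centred, positive = toward the hinge (unit +y), negative = toward the knob; equals -0.73 x shelf tilt (it goes to the high end). The pale bubble is 14 mm long, in a 78 mm green vial with two black lines 20 mm apart, so it is between the lines within 3 mm of centre. The level is an aluminium bar 120 x 26 x 24 mm fixed on the shelf.
- bubble_mid (a point): Centre of the bubble itself; moves with it. Axes as the shelf board's (y along the vial).
- vial_mid (a point): Top of the spirit level's vial at its middle, halfway between the two lines; axes as the shelf board's.
- knob_grip (a point): Grip point of the black levelling knob, on its axis, 200 mm from the hinge, at z = 105 mm with the shelf level (111 lifted). A disc of radius 28 carries an upright grip bar 56 long (point x), 12 thick (point y), 26 high; the point is 20 mm above the disc's top face, 6 below the bar's top. The bar starts within 0.35 rad of the unit's x axis. Torque to turn 0.1 to 0.2 N m; stays as left.
- foot: Levelling foot: steel stem with a rubber ball tip (radius 10 mm) under the knob; origin at the shelf's underside. Turning the knob clockwise seen from above screws it out 3.2 mm per rad, lifting the pressed-down shelf end as much; counterclockwise lowers it. Levelling takes 0.4 to 1.2 rad one way or the other. It stands on its plate only while the shelf is pressed down.
- plate_thin: Steel packing plate 40 x 40 x 4 mm fixed on the base under the shelf; origin at its underside centre. One of the two plates is under the foot, the other farther in toward the hinge; which is which varies.
- plate_thick: Steel packing plate 40 x 40 x 9 mm, as the thin one.
- plug: Grey plastic lock plug, 35 to 70 g, loose. Tab 14 (x) x 26 (y) x 55 mm high, gripped on its x faces; origin at the tab's underside centre, 70 mm above the counter. Below it a 12 x 12 x 30 mm shank in the socket, held by a sprung ball catch: 5 to 15 N straight up frees it. A tongue 10 wide, 8 thick, 23 to 31 mm above the origin, reaches 68 mm along +y to 12 mm from the knob's axis.
- socket_mouth (a point): Centre of the socket's top face (black block 36 x 36 mm, top 70 mm above the counter), 80 mm from the knob axis toward the unit's -y; axes as the unit's.
- bowl: Pink plastic feeding bowl, open at the top, rim radius 85 mm, 60 mm high, wall about 4 mm, 250 to 490 g, loose; origin at the underside centre.
- jar: Bystander: tall glass jar with stainless lid, radius 52 mm, 206 mm high, loose; origin at the underside centre.
- curry_brush: Bystander: black rubber curry brush 65 x 125 x 55 mm, loose; origin at the underside centre.
- opener: Bystander: flat chrome bottle opener 36 x 124 x 5 mm, loose; origin near its underside centre.
- toy: Bystander: white hard plastic toy, tennis-ball size (radius 34, 62 mm high) with a flat foot, loose; origin at the underside centre.
Mind the look-alikes: they are no part of the job. There is more than one size of the plug; the one meant has the size given above.

How it is judged:
On the way:
1. the lock plug is out of its socket and lies released in the bowl (horizontal distance between plug and bowl below 0.075 m and height (world z) of plug below 0.075 m and contact force between plug and the fingers below 0.1 N and contact force between plug and bowl above 0.1 N and linear speed of plug below 0.05 m/s), for 0.2 s.
At the end, for the whole second after the job is handed in: The lock plug lies released in the bowl; the robot is still pressing the shelf down so that its levelling foot stands on the packing plate with more than 2 N, and the bubble is within 3 mm of the vial's centre, throughout the last second (all of step 1 and contact force between unit and the fingers above 2 N and value of joint bubble between -0.003 and 0.003 m and (contact force between foot and plate_thin above 2 N or contact force between foot and plate_thick above 2 N)); the arm keeps its last pose, push and grip.
It fails at once if the glass jar is pushed more than 30 mm (distance of jar from where it was at the start of the episode above 0.03 m).
It fails at once if the curry brush is pushed more than 30 mm (distance of curry_brush from where it was at the start of the episode above 0.03 m).
It fails at once if the bottle opener is pushed more than 30 mm (distance of opener from where it was at the start of the episode above 0.03 m).
It fails at once if the toy is pushed more than 30 mm (distance of toy from where it was at the start of the episode above 0.03 m).
It also fails if it takes over 64 s, if anything falls off the work surface, if the arm or the gripper's body presses on something with over 40 N, if the wrist force passes 120 N, or if a joint passes its speed limit or range.

### The arm

A 6-joint arm with a two-finger parallel gripper is mounted at the origin on the work surface. World frame = base frame: x ahead of the robot, y to its left, z up, the work surface at z = 0. Lengths are in m, angles in rad, forces in N, time in s.
With the tool pointing down it reaches from about 0.325 to 0.925 m from the base axis. Payload 3.1 kg.
Tool frame: the origin (TCP) lies between the finger pads; the fingertips stand 17 mm ahead of it and the grasp point (between the pads) lies 2 mm behind it; z points along the fingers, y is the line along which they close (so a half turn about z gives the same grasp; the last joint's range is limited). The gripper opens to 85 mm and grips with 20 to 120 N. Pads are 22 mm wide; open, the fingers measure 114 mm over their backs; the gripper's body (76 mm by 85 mm) begins 54 mm behind the grasp point. The pads swing forward as they close: fully open they stand 13 mm farther back than shut.
Start: joints at [1.079, 0.217, 1.613, -0, 1.311, -0.112], TCP at [0.232, 0.58, 0.248] pointing down, gripper open.
Joint ranges: [-2.75, 2.75], [-0.78, 2.1], [0.31, 2.55], [-1.13, 4.27], [0.13, 2.63], [-2.58, 2.58]. Speed limits (rad/s): [2.79, 2.79, 3.14, 3.14, 3.14, 3.14].

### API

Orientations are given as a unit quaternion [w, x, y, z].
In Python, from rig import * gives the robot as it stands.
- The arm moves only by the shell command python3 -m jog 'ROWS'. ROWS is JSON, one flat list of numbers, 5 for each row, row after row: the shift along the tool's x, y, z in mm, then the turn about the tool's z in rad, then the opening, from 0 (shut) to 1 (fully open). In form: [x, y, z, twist, hand, x, y, z, twist, hand, ...]. A call has exactly 10 rows; each row is the pose to reach, as a shift and turn from the pose commanded when the call began, along the tool's axes at that moment; what a row does not reach only later rows make up. A row lasts 1/10 s, in which the tool goes at most 50 mm and 8.59 degrees, less where a joint would pass 70% of its speed; a pose out of reach is approached as far as the arm can. A call with a gripper value outside its range is refused whole. The fingers move at their own pace and stop on an object; the grip force is fixed at half the most. Time passes only in rows, so rows that repeat a pose let the fingers close, or fill a call up. It gives the time, the measured TCP pose, the force, the opening and the grip force at its end, in the units of the state.
- get_state(): the state, without advancing time (a new reading comes with each control period).
- read_camera(name): name is "side" or "top"; returns a dict with "color" (480x640x3 uint8, blue, green, red), "depth" (480x640 float32, m along the optical axis (not along the pixel's ray), 0 where there is no reading), "fov_y" (degrees; the focal length in pixels is half the picture's height over the tangent of half this angle, whatever the lens; pixels are square), "cx", "cy" (the principal point, pixels), "dist" ([k1, k2, p1, p2, k3] as OpenCV has them; the pictures are not rectified), "view" (4x4, takes a point from world to camera coordinates). Camera axes: x right, y down, z forward; pixel columns grow to the right and rows downward; lengths in m; the calibration is good to about 2 mm. A picture is of the moment at which its call begins.
- finish_job(): hands the job in; it is judged then, once.
Trained networks look in a picture, given as the dict that the camera call returned (one of the last four; its "shot" number tells which), for a name from the list of things; names that differ only in an ending like _2 or _b are one class to them, and where a whole thing is asked for, a point or a joint stands for the part that bears it (a point fixed in the world has none). Each returns a list of dicts, best first, with "score" (0 to 1); they miss things now and then, are a little off and sometimes report something else, mostly with a low value. They report only what shows in the picture. A call takes as long as a camera call. They do not tell look-alikes from the thing itself.
- search_frame(picture, label): "xy" ([column, row] in pixels, amid what is visible of it).
- outline_of(picture, label): "mask" (480x640 bool, what is visible of it) and "xy" ([column, row] in pixels, amid what is visible of it).
The state is a dict: "t": time; "joints": joint angles; "joint_velocities": joint speeds; "effort": joint torques, N m; "tool_pos": TCP position; "eef_rot": TCP orientation; "force": force on the tool from outside, world axes, zero at the start; "moment": the same for the moment, N m; "opening": opening from 0.0 (shut) to 1.0 (fully open); "finger_force": force on a finger pad.
Only numpy, scipy, OpenCV 4.12 (cv2) and the standard library are available. Lean on these libraries where they do the work, as an engineer would, in place of code of your own. Each camera call takes 0.05 s, during which the arm holds its last target. There are 200 camera calls.

## Working session

There is one attempt and no reset: what is moved stays moved. The work goes in short steps, Python scripts to look and compute and a shell command to move; the robot and the scene stay as the last step left them, time stands still between calls to the robot, and variables do not carry over. Pictures are saved under pics/ and viewed, at most 10 in all, crops included, and the job is handed in when it is done.

```bash
mkdir -p pics; cat > h.py <<'E'
from rig import *
import numpy as np, cv2
def K(p):
    f=240/np.tan(np.radians(p["fov_y"])/2)
    return np.array([[f,0,p["cx"]],[0,f,p["cy"]],[0,0,1]])
def ray(p,xy):
    u=cv2.undistortPoints(np.array([[xy]],float),K(p),np.array(p["dist"],float))[0,0]
    return np.array([u[0],u[1],1.])
def world(p,xy,d=None):
    if d is None: d=p["depth"][int(round(xy[1])),int(round(xy[0]))]
    V=np.array(p["view"]); return V[:3,:3].T@(ray(p,xy)*d-V[:3,3])
def atz(p,xy,z):
    V=np.array(p["view"]); c=-V[:3,:3].T@V[:3,3]; r=V[:3,:3].T@ray(p,xy)
    return c+r*(z-c[2])/r[2]
def proj(p,X):
    V=np.array(p["view"]); return cv2.projectPoints(np.array(X,float).reshape(-1,1,3),cv2.Rodrigues(V[:3,:3])[0],V[:3,3],K(p),np.array(p["dist"],float))[0].reshape(-1,2)
def cloud(p,mask):
    m=mask&(p["depth"]>0); v,u=np.nonzero(m)
    n=cv2.undistortPoints(np.c_[u,v].astype(float).reshape(-1,1,2),K(p),np.array(p["dist"],float))[:,0]
    d=p["depth"][v,u][:,None]; V=np.array(p["view"])
    return (np.c_[n,np.ones(len(n))]*d-V[:3,3])@V[:3,:3]
def tri(pa,a,pb,b):
    A=[];B=[]
    for p,x in((pa,a),(pb,b)):
        V=np.array(p["view"]);c=-V[:3,:3].T@V[:3,3];r=V[:3,:3].T@ray(p,x);r/=np.linalg.norm(r)
        M=np.eye(3)-np.outer(r,r);A.append(M);B.append(M@c)
    return np.linalg.solve(A[0]+A[1],B[0]+B[1])
E
python3 - <<'E'
from h import *
np.set_printoptions(precision=3,suppress=True)
s=get_state();print(s["t"],s["tool_pos"],s["eef_rot"],s["force"],s["opening"])
for n in("side","top"):
    p=read_camera(n);cv2.imwrite(f"pics/{n}0.png",p["color"])
    V=np.array(p["view"]);print(n,-V[:3,:3].T@V[:3,3],p["fov_y"])
    for l in["unit","plug","socket_mouth","knob_grip","bowl","vial_mid","bubble_mid","jar","curry_brush","opener","toy"]:
        r=search_frame(p,l)
        print(l,[(np.round(x["xy"]).tolist(),round(x["score"],2),world(p,x["xy"]).round(3).tolist()) for x in r[:4]])
E
```

```text
0.0 [0.231 0.58  0.247] [-0.     0.189  0.982 -0.001] [-0.151  0.763 -0.156] 1.0000693130170566
side [ 0.052 -0.515  0.861] 48.44689583390913
unit [([264.0, 265.0], 0.93, [0.481, 0.025, 0.081])]
plug [([411.0, 217.0], 0.96, [0.839, -0.079, 0.014]), ([309.0, 276.0], 0.67, [0.499, -0.079, 0.113]), ([362.0, 260.0], 0.66, [0.667, -0.072, 0.01])]
socket_mouth [([264.0, 264.0], 0.97, [0.484, 0.028, 0.079])]
knob_grip [([283.0, 264.0], 0.85, [0.495, -0.014, 0.102]), ([267.0, 262.0], 0.37, [0.493, 0.03, 0.076])]
bowl [([428.0, 387.0], 0.91, [0.514, -0.344, 0.003]), ([264.0, 264.0], 0.57, [0.483, 0.029, 0.078])]
vial_mid [([255.0, 244.0], 0.8, [0.512, 0.083, 0.076])]
bubble_mid [([446.0, 272.0], 0.24, [0.713, -0.244, 0.061])]
jar [([235.0, 138.0], 0.77, [0.678, 0.318, 0.136])]
curry_brush [([328.0, 199.0], 0.88, [0.748, 0.095, 0.03])]
opener [([329.0, 451.0], 0.77, [0.313, -0.287, 0.003]), ([267.0, 260.0], 0.46, [0.495, 0.032, 0.079])]
toy [([448.0, 274.0], 0.82, [0.715, -0.246, 0.056])]
top [0.529 0.02  1.243] 48.871226527456024
unit [([276.0, 272.0], 0.66, [0.507, 0.067, 0.082]), ([143.0, 176.0], 0.18, [0.694, 0.334, 0.204])]
plug [([342.0, 128.0], 0.67, [0.847, -0.077, 0.021]), ([341.0, 205.0], 0.55, [0.666, -0.077, 0.01]), ([337.0, 276.0], 0.54, [0.5, -0.064, 0.099])]
socket_mouth [([463.0, 287.0], 0.71, [0.477, -0.374, 0.005]), ([281.0, 268.0], 0.67, [0.515, 0.057, 0.078]), ([142.0, 176.0], 0.51, [0.695, 0.334, 0.205])]
knob_grip [([310.0, 273.0], 0.84, [0.507, -0.006, 0.119])]
bowl [([462.0, 285.0], 0.68, [0.481, -0.37, 0.007])]
vial_mid [([268.0, 274.0], 0.71, [0.503, 0.085, 0.081])]
bubble_mid []
jar [([141.0, 174.0], 0.86, [0.698, 0.336, 0.206])]
curry_brush []
opener [([426.0, 357.0], 0.64, [0.309, -0.288, 0.008])]
toy [([407.0, 175.0], 0.69, [0.733, -0.224, 0.063]), ([269.0, 268.0], 0.59, [0.514, 0.084, 0.079])]
```

View pics/side0.png

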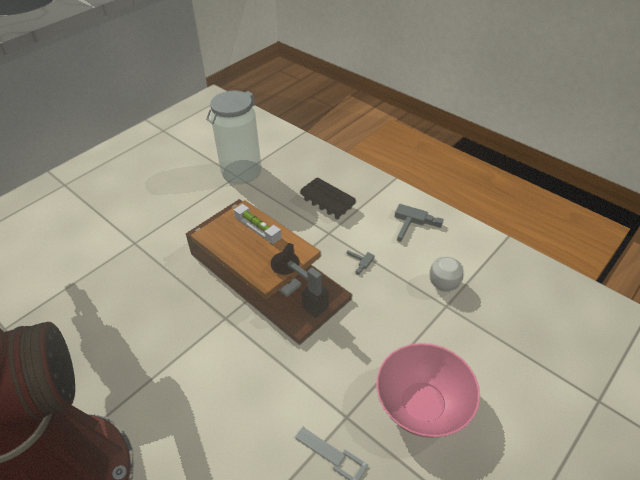

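View pics/top0.png

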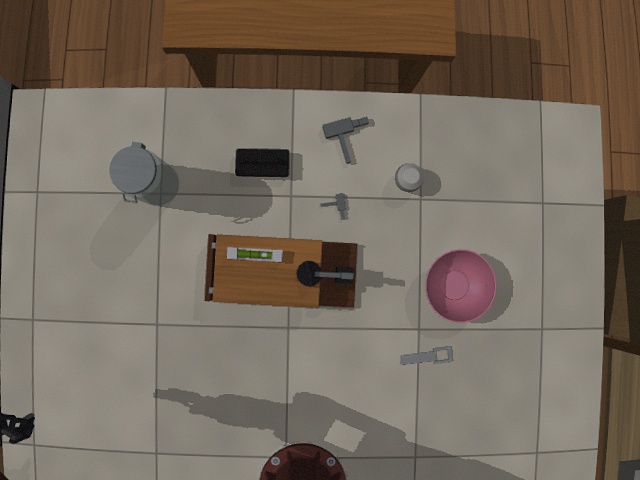

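Three plug candidates, by side-view pixels: (312,285) standing in the socket, (411,217) lying and large, (362,260) lying and small. The one in the socket fits, since it is beside the knob with its tongue toward the knob. I'll confirm this in an enlarged crop and check its size.

```bash
python3 - <<'E'
from h import *
np.set_printoptions(precision=4,suppress=True)
a=read_camera("side");b=read_camera("top")
A=cv2.resize(a["color"][180:345,180:360],None,fx=2.2,fy=2.2*1.0,interpolation=cv2.INTER_CUBIC)
B=cv2.resize(b["color"][225:315,200:365],None,fx=2.4,fy=2.4,interpolation=cv2.INTER_CUBIC)
H=max(A.shape[0],B.shape[0]);o=np.zeros((H,A.shape[1]+B.shape[1],3),np.uint8);o[:A.shape[0],:A.shape[1]]=A;o[:B.shape[0],A.shape[1]:]=B
print(o.shape);cv2.imwrite("pics/crop1.png",o)
for n,p in(("side",a),("top",b)):
    C=cloud(p,np.ones((480,640),bool))
    m=(abs(C[:,0]-.5)<.12)&(C[:,1]>-.17)&(C[:,1]<.25)
    C=C[m]
    # shelf top
    for lo,hi in((.014,.024),(.065,.071),(.071,.09),(.09,.104),(.106,.12),(.118,.135)):
        q=C[(C[:,2]>lo)&(C[:,2]<hi)]
        if len(q)>5:
            r=cv2.minAreaRect(q[:,:2].astype(np.float32)*1000)
            print(n,lo,hi,len(q),q[:,2].mean().round(4),r)
    for l in("plug","knob_grip"):
        for r in outline_of(p,l)[:3]:
            q=cloud(p,r["mask"]);print(n,l,np.round(r["xy"]),round(r["score"],2),len(q),q.min(0),q.max(0),"top:",q[q[:,2]>q[:,2].max()-.008].mean(0))
# bowl
for p in(a,b):
    r=outline_of(p,"bowl")[0];q=cloud(p,r["mask"]);q=q[(q[:,2]>.052)];c,R=cv2.minEnclosingCircle(q[:,:2].astype(np.float32));print("bowl",c,R,q[:,2].max())
E
```

```text
(363, 792, 3)
side 0.014 0.024 3236 0.017 ((509.72808837890625, 52.301727294921875), (340.3153991699219, 151.86595153808594), 87.9551773071289)
side 0.065 0.071 552 0.0678 ((507.90478515625, 58.824363708496094), (327.81353759765625, 148.7830352783203), 88.29904174804688)
side 0.071 0.09 5396 0.0777 ((509.45001220703125, 51.67937469482422), (305.8128356933594, 151.61990356445312), 88.06002807617188)
side 0.09 0.104 901 0.0972 ((523.0990600585938, 38.75071716308594), (279.1219482421875, 56.89408874511719), 72.18604278564453)
side 0.106 0.12 267 0.1136 ((497.7256164550781, -41.16663360595703), (111.48069763183594, 52.12159729003906), 74.66915130615234)
side 0.118 0.135 115 0.1227 ((510.13580322265625, -49.70968246459961), (44.15626907348633, 97.43946075439453), 9.366191864013672)
side plug [411. 219.] 0.88 805 [ 0.7672 -0.1408 -0.005 ] [ 0.8982 -0.0341  0.0216] top: [ 0.845  -0.0814  0.0163]
side plug [361. 258.] 0.84 252 [ 0.635  -0.0904 -0.0034] [ 0.6938 -0.0314  0.0136] top: [ 0.6686 -0.0755  0.0086]
side plug [309. 281.] 0.81 469 [ 0.4958 -0.1003  0.0148] [ 0.5615 -0.0175  0.1273] t
[... 722 characters left out ...]
(173.4763641357422, 49.923423767089844), 70.5702896118164)
top 0.118 0.135 127 0.1226 ((512.54638671875, -44.83285140991211), (52.4884033203125, 96.91397857666016), 11.322972297668457)
top plug [339. 276.] 0.75 205 [ 0.4957 -0.0952  0.0714] [ 0.5099 -0.0172  0.1295] top: [ 0.5024 -0.0842  0.125 ]
top plug [340. 127.] 0.59 656 [ 0.7666 -0.1398 -0.0012] [ 0.8783 -0.0319  0.0255] top: [ 0.8459 -0.0754  0.0195]
top knob_grip [308. 274.] 0.67 468 [ 0.4773 -0.0284  0.0779] [0.5325 0.0219 0.1218] top: [ 0.5049 -0.004   0.1174]
bowl (0.4843626618385315, -0.3532606065273285) 0.08551452308893204 0.0628240300777992
bowl (0.48168498277664185, -0.35290223360061646) 0.08540719747543335 0.06634107832650189
```

View pics/crop1.png

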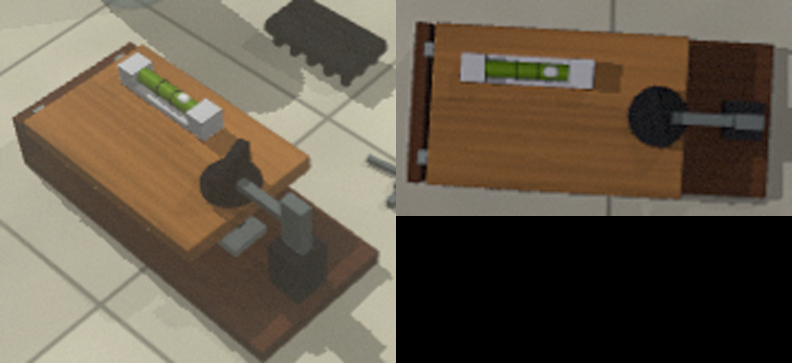

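The crop confirms it: the plug stands in its black socket, with the tab at crop (297,220) and the tongue running toward the knob. Its height (top about 125 mm) and 68 mm tongue match. The bubble sits at the knob end of the vial, so the shelf is lifted. The lying ones are an oversized and an undersized look-alike.

```bash
cat >> h.py <<'E'
from scipy.spatial.transform import Rotation as Ro
def go(x,y,z,yaw=None):
    "prints tool-frame shift in mm and twist to bring TCP to x,y,z with tool y at world yaw"
    s=get_state();q=s["eef_rot"];R=Ro.from_quat([q[1],q[2],q[3],q[0]]).as_matrix()
    d=R.T@(np.array([x,y,z])-s["tool_pos"])*1000
    c=np.arctan2(R[1,1],R[0,1])
    tw=0 if yaw is None else -((yaw-c+np.pi/2)%np.pi-np.pi/2)
    print("t",round(s["t"],2),"shift",d.round(1),"twist",round(tw,3),"yaw",round(c,3),"j6",round(s["joints"][5],3),"F",np.round(s["force"],1),"open",round(s["opening"],3))
E
python3 -c "
from h import *
go(.5035,-.0865,.2,-.036)"
```

```text
t 1.6 shift [-499.7 -518.7   48.3] twist 1.227 yaw 1.191 j6 -0.112 F [ 0.1 -0.3  0.2] open 1.0
```

```bash
python3 -m jog '[-450,-467,48,1.227,0.6, -450,-467,48,1.227,0.6, -450,-467,48,1.227,0.6, -450,-467,48,1.227,0.6, -450,-467,48,1.227,0.6, -450,-467,48,1.227,0.6, -450,-467,48,1.227,0.6, -450,-467,48,1.227,0.6, -450,-467,48,1.227,0.6, -450,-467,48,1.227,0.6]'; python3 -c "
from h import *
go(.5035,-.0865,.2,-.036)"
```

```text
t: 2.6
tool_pos: [0.4205, 0.1169, 0.2118]
eef_rot: [0.0, 0.72, 0.694, 0.001]
force: [1.0, 0.1, 0.5]
opening: 0.595
finger_force: 0.0
t 2.6 shift [-200.2   90.3   11.9] twist -0.0 yaw -0.036 j6 0.146 F [1.  0.1 0.5] open 0.595
```

```bash
python3 -m jog '[-200,90,12,0,0.6, -200,90,12,0,0.6, -200,90,12,0,0.6, -200,90,12,0,0.6, -200,90,12,0,0.6, -200,90,12,0,0.6, -200,90,12,0,0.6, -200,90,12,0,0.6, -200,90,12,0,0.6, -200,90,12,0,0.6]'; python3 - <<'E'
from h import *
np.set_printoptions(precision=4,suppress=True)
go(.5035,-.0865,.106,-.036)
a=read_camera("side");b=read_camera("top")
cv2.imwrite("pics/side1.png",cv2.resize(a["color"][150:350,180:400],None,fx=2.7,fy=2.7))
for p in(a,b):
    for r in outline_of(p,"plug"):
        q=cloud(p,r["mask"])
        if .4<q[:,0].mean()<.6: t=q[q[:,2]>.117];print(r["score"],len(t),t.min(0),t.max(0),t.mean(0))
E
```

```text
t: 3.6
tool_pos: [0.5024, -0.0833, 0.1995]
eef_rot: [0.0, 0.719, 0.695, 0.0]
force: [0.3, -0.7, -0.2]
opening: 0.599
finger_force: 0.0
t 3.6 shift [-3.2  1.2 93.5] twist 0.002 yaw -0.034 j6 -0.268 F [ 0.3 -0.7 -0.2] open 0.599
0.59 88 [ 0.496  -0.0994  0.1173] [ 0.5077 -0.0729  0.1265] [ 0.5015 -0.0881  0.1227]
0.3 17 [ 0.4696 -0.0946  0.117 ] [ 0.5152 -0.0006  0.1896] [ 0.4958 -0.0219  0.13  ]
```

View pics/side1.png

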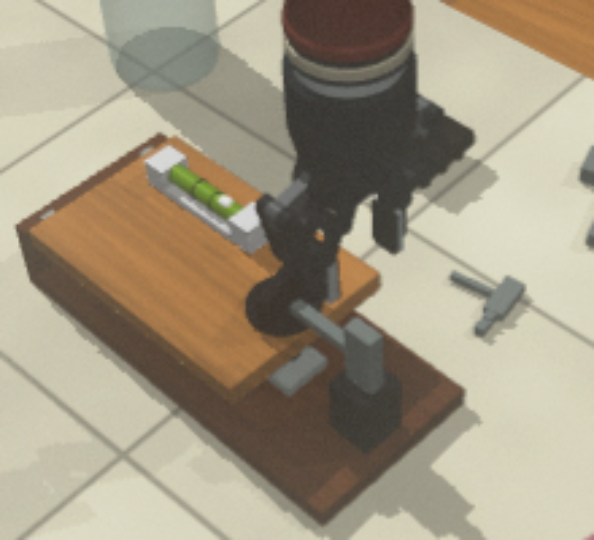

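The gripper hangs above the tab at crop (362,350), fingers straddling it in x. Descend and close.

```bash
python3 -m jog '[-2,0,30,0,0.6, -2,0,60,0,0.6, -2,0,80,0,0.6, -2,0,92,0,0.6, -2,0,92,0,0.6, -2,0,92,0,0, -2,0,92,0,0, -2,0,92,0,0, -2,0,92,0,0, -2,0,92,0,0]'
```

```text
t: 4.8
tool_pos: [0.5042, -0.0868, 0.109]
eef_rot: [0.002, 0.72, 0.694, 0.001]
force: [1.7, 0.5, 4.3]
opening: 0.155
finger_force: 59.2
```

```bash
python3 -m jog '[0,0,-5,0,0, 0,0,-12,0,0, 0,0,-25,0,0, 0,0,-50,0,0, 0,0,-80,0,0, 0,0,-110,0,0, 0,0,-125,0,0, 0,0,-125,0,0, 0,0,-125,0,0, 0,0,-125,0,0]';  python3 - <<'E'
from h import *
a=read_camera("side")
cv2.imwrite("pics/side2.png",cv2.resize(a["color"][130:350,180:400],None,fx=2,fy=2))
# plug offset: want plug axis at bowl centre + (0,-.02)
go(.484,-.378,.233,-.036)
E
```

```text
t: 5.8
tool_pos: [0.5011, -0.0859, 0.23]
eef_rot: [-0.002, 0.72, 0.694, -0.001]
force: [0.5, 0.7, -0.9]
opening: 0.157
finger_force: 62.2
t 5.85 shift [-292.5   -6.6   -3.3] twist -0.0 yaw -0.036 j6 -0.272 F [ 1.  -0.3 -0.6] open 0.154
```

View pics/side2.png

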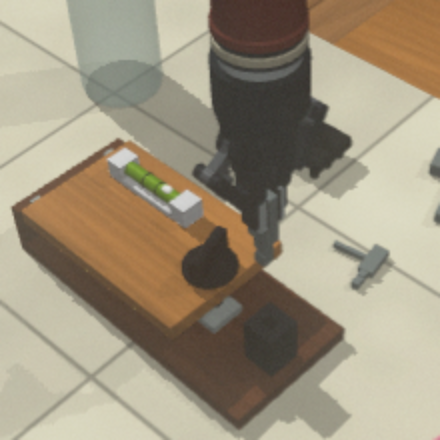

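The plug at crop (268,240) hangs in the fingers, and the socket at (270,340) is empty. Carry it to the bowl.

```bash
python3 -m jog '[-40,-1,0,0,0, -80,-2,0,0,0, -120,-3,0,0,0, -160,-4,0,0,0, -200,-5,0,0,0, -240,-6,0,0,0, -275,-7,0,0,0, -292,-7,0,0,0, -292,-7,0,0,0, -292,-7,0,0,0]'; python3 -m jog '[0,0,40,0,0, 0,0,80,0,0, 0,0,110,0,0, 0,0,130,0,0, 0,0,145,0,0, 0,0,150,0,0, 0,0,150,0,0, 0,0,150,0,0, 0,0,150,0,0, 0,0,150,0,0]'; python3 - <<'E'
from h import *
a=read_camera("side")
cv2.imwrite("pics/side3.png",cv2.resize(a["color"][240:480,320:540],None,fx=2,fy=2))
go(.484,-.378,.081)
E
```

```text
t: 6.85
tool_pos: [0.4848, -0.3768, 0.2312]
eef_rot: [-0.001, 0.72, 0.694, 0.0]
force: [0.4, -0.8, -0.7]
opening: 0.153
finger_force: 62.1
t: 7.85
tool_pos: [0.4858, -0.3787, 0.0838]
eef_rot: [0.001, 0.72, 0.694, 0.0]
force: [0.2, 0.4, -0.8]
opening: 0.156
finger_force: 62.1
t 7.9 shift [ 0.5 -1.7  2.6] twist 0 yaw -0.036 j6 -0.74 F [-0.3  0.1 -1.3] open 0.157
```

View pics/side3.png

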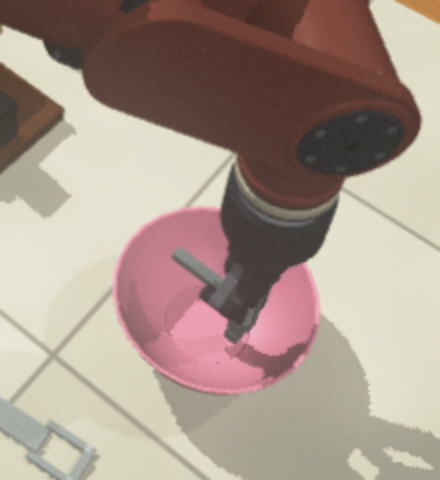

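The plug (tongue at crop (195,265)) is inside the bowl. Lower a little, open partly and lift.

```bash
python3 -m jog '[0,0,4,0,0, 0,0,5,0,0, 0,0,5,0,0.2, 0,0,5,0,0.3, 0,0,5,0,0.4, 0,0,5,0,0.4, 0,0,-10,0,0.4, 0,0,-50,0,0.4, 0,0,-90,0,0.4, 0,0,-130,0,0.4]'; python3 - <<'E'
from h import *
np.set_printoptions(precision=4,suppress=True)
a=read_camera("side");b=read_camera("top")
cv2.imwrite("pics/side4.png",np.hstack([cv2.resize(a["color"][300:480,350:510],None,fx=2.2,fy=2.2),cv2.resize(b["color"][225:405,400:560],None,fx=2.2,fy=2.2)]))
# knob bar: side view points at bar top, in unit knob vicinity
for n,p in(("side",a),("top",b)):
    r=[r for r in outline_of(p,"knob_grip") if r["score"]>.4][:1]
    for r in r:
        q=cloud(p,r["mask"]);q=q[np.hypot(q[:,0]-.507,q[:,1]+.006)<.035]
        for lo in(.098,.108):
            t=q[q[:,2]>lo];R=cv2.minAreaRect(t[:,:2].astype(np.float32)*1000)
            c=t[:,:2]-t[:,:2].mean(0);w,v=np.linalg.eigh(c.T@c);print(n,lo,len(t),t.mean(0),t[:,2].max(),"PCA ang",np.degrees(np.arctan2(v[1,1],v[0,1])),R)
    # bar colour vs disc not distinct; disc centre
    d=q[(q[:,2]>.083)&(q[:,2]<.096)];print("disc",len(d),cv2.minEnclosingCircle(d[:,:2].astype(np.float32)))
go(.5076,-.008,.21,np.pi/2-.036)
E
```

```text
t: 8.9
tool_pos: [0.4851, -0.3779, 0.215]
eef_rot: [0.0, 0.72, 0.694, 0.0]
force: [0.8, -0.7, 0.1]
opening: 0.4
finger_force: 0.0<stdin>:12: RuntimeWarning: Mean of empty slice.
  ret = um.true_divide(
Traceback (most recent call last):
ValueError: zero-size array to reduction operation maximum which has no identity
```

View pics/side4.png

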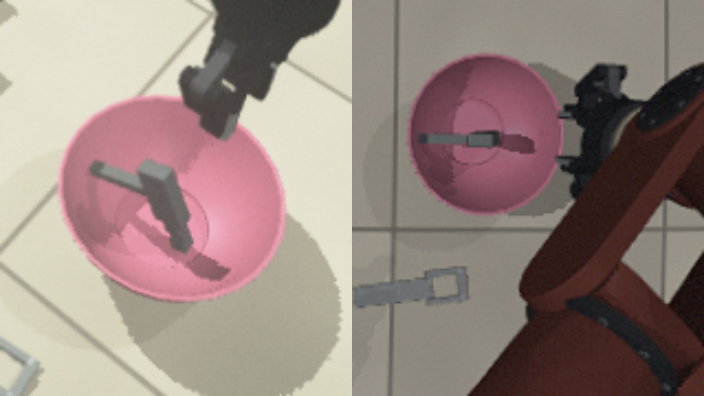

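The plug stands in the bowl, tilted with its tongue against the wall (side crop (150,190)) and released. Next is the knob bar's orientation.

```bash
cat > knob.py <<'E'
from h import *
np.set_printoptions(precision=4,suppress=True)
go(.5076,-.008,.21,np.pi/2-.036)
for n in("side","top"):
    p=read_camera(n)
    C=cloud(p,np.ones((480,640),bool));q=C[(np.hypot(C[:,0]-.507,C[:,1]+.006)<.036)&(C[:,2]<.13)]
    for lo in(.100,.108):
        t=q[q[:,2]>lo]
        if len(t)<8: continue
        c=t[:,:2]-t[:,:2].mean(0);w,v=np.linalg.eigh(c.T@c);print(n,lo,len(t),t.mean(0),t[:,2].max(),"PCA deg",np.degrees(np.arctan2(v[1,1],v[0,1]))%180,cv2.minAreaRect(t[:,:2].astype(np.float32)*1000))
    d=q[(q[:,2]>.083)&(q[:,2]<.096)];print("disc",len(d),cv2.minEnclosingCircle(d[:,:2].astype(np.float32)))
    o=[r for r in outline_of(p,"plug") if r["score"]>.4]
    for r in o:
        z=cloud(p,r["mask"]);
        if z[:,1].mean()<-.2: print("plug",z.min(0),z.max(0))
    I=p["color"][240:300,250:340] if n=="side" else p["color"][240:305,270:360]
    cv2.imwrite(f"pics/k_{n}.png",cv2.convertScaleAbs(cv2.resize(I,(400,290),interpolation=cv2.INTER_CUBIC),alpha=2.2))
cv2.imwrite("pics/k.png",np.hstack([cv2.imread("pics/k_side.png"),cv2.imread("pics/k_top.png")]))
E
python3 knob.py
```

```text
t 9.05 shift [372.7   6.7   6.1] twist -1.571 yaw -0.036 j6 -0.74 F [ 0.3  0.5 -0.4] open 0.402
side 0.1 243 [ 0.5043 -0.0081  0.1119] 0.11922933116545532 PCA deg 13.171509586981756 ((506.4881286621094, -5.775312423706055), (57.26579666137695, 12.902791023254395), 14.431991577148438)
side 0.108 180 [ 0.5056 -0.0069  0.1146] 0.11922933116545532 PCA deg 13.303463967438603 ((507.22039794921875, -5.611013412475586), (55.757965087890625, 12.851428985595703), 14.232948303222656)
disc 325 ((0.508328914642334, -0.007297065574675798), 0.029929954558610916)
top 0.1 148 [ 0.5057 -0.0039  0.117 ] 0.12308083199720343 PCA deg 14.06970525826901 ((505.4888916015625, -3.9648990631103516), (55.3063850402832, 12.043187141418457), 13.993873596191406)
top 0.108 148 [ 0.5057 -0.0039  0.117 ] 0.12308083199720343 PCA deg 14.06970525826901 ((505.4888916015625, -3.9648990631103516), (55.3063850402832, 12.043187141418457), 13.993873596191406)
disc 406 ((0.5078526735305786, -0.005090220831334591), 0.035797346383333206)
plug [ 0.2944 -0.348  -0.0017] [ 0.3345 -0.2264  0.0128]
plug [ 0.4672 -0.3766  0.0012] [ 0.4848 -0.2899  0.0921]
```

View pics/k.png

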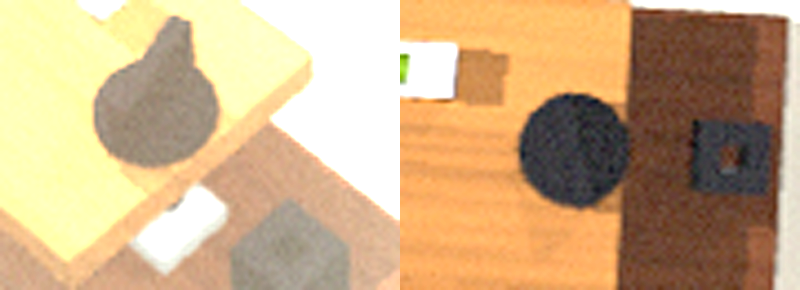

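Bar at about 14° in world, centre (0.507,-0.006), top at about 0.118; both views agree, and it matches the text. I'll take the +1.29 twist, because that leaves j6 room both ways.

```bash
python3 -m jog '[40,1,0,0.14,0.5, 85,2,0,0.28,0.5, 130,3,0,0.42,0.5, 175,4,0,0.56,0.5, 220,4,0,0.7,0.5, 265,5,0,0.84,0.5, 310,5,0,0.98,0.5, 350,6,0,1.12,0.5, 370,6,0,1.25,0.5, 370,6,0,1.29,0.5]'; python3 -c "
from h import *
go(.507,-.006,.112,1.815)"
```

```text
t: 10.25
tool_pos: [0.5028, -0.0052, 0.2103]
eef_rot: [-0.001, 0.992, 0.123, -0.002]
force: [-0.7, -0.5, 0.6]
opening: 0.503
finger_force: 0.0
t 10.25 shift [ 4.2  2.  98.3] twist 0.001 yaw -1.325 j6 1.174 F [-0.7 -0.5  0.6] open 0.503
```

```bash
python3 -m jog '[4,1,30,0,0.5, 4,1,60,0,0.5, 4,1,85,0,0.5, 4,1,98,0,0.5, 4,1,98,0,0.5, 4,1,98,0,0, 4,1,98,0,0, 4,1,98,0,0, 4,1,98,0,0, 4,1,98,0,0]'; python3 -c "
from h import *
go(.507,-.006,.112,1.815)"
```

```text
t: 11.25
tool_pos: [0.5079, -0.0041, 0.1149]
eef_rot: [-0.004, 0.993, 0.121, 0.0]
force: [-1.2, 13.6, -1.0]
opening: 0.122
finger_force: 62.3
t 11.25 shift [-1.4  1.6  2.9] twist -0.001 yaw -1.328 j6 1.171 F [-1.2 13.6 -1. ] open 0.122
```

```bash
cat > bub.py <<'E'
from h import *
np.set_printoptions(precision=4,suppress=True)
import sys
s=get_state();print("t",round(s["t"],2),"z",np.round(s["tool_pos"],4),"F",np.round(s["force"],1),"M",np.round(s["moment"],2),"j6",round(s["joints"][5],3),"op",round(s["opening"],3))
for n in("side","top"):
    p=read_camera(n);I=p["color"].astype(int)
    hsv=cv2.cvtColor(p["color"],cv2.COLOR_BGR2HSV)
    g=((hsv[...,0]>28)&(hsv[...,0]<50)&(hsv[...,1]>120)).astype(np.uint8)
    box=np.zeros_like(g)
    # vial region : +-60 px about level
    cx,cy=(258,222) if n=="side" else (254,255)
    box[cy-30:cy+30,cx-40:cx+40]=1;g*=box
    v,u=np.nonzero(g)
    if len(u)<20: print(n,"vial hidden",len(u));continue
    # vial axis profile in world at z of vial top
    zt=.098
    uu,vv=np.meshgrid(np.arange(u.min()-6,u.max()+7),np.arange(v.min()-4,v.max()+5))
    W=np.array([atz(p,(a,b),zt) for a,b in zip(uu.ravel(),vv.ravel())])
    G=np.array([atz(p,(a,b),zt) for a,b in zip(u,v)])
    ey=np.array([.0356,.9994]);ex=np.array([.9994,-.0356])
    c=G[:,:2].mean(0);al=(W[:,:2]-c)@ey;ac=(W[:,:2]-c)@ex
    px=I[vv.ravel(),uu.ravel()];m=abs(ac)<.005
    ga=(G[:,:2]-c)@ey
    print(n,"green span mm",(ga.min()*1000).round(1),(ga.max()*1000).round(1),"mid",((ga.min()+ga.max())*500).round(1))
    for k in range(-46,47,4):
        t=m&(abs(al*1000-k)<2.1)
        if t.any(): print("%d:%d/%d"%(k,px[t,0].mean(),px[t,1].mean()),end="  ")
    print()
    if len(sys.argv)>1: cv2.imwrite(f"pics/b_{n}{sys.argv[1]}.png",cv2.resize(p["color"][cy-30:cy+30,cx-40:cx+40],(400,300),interpolation=cv2.INTER_CUBIC))
if len(sys.argv)>1: cv2.imwrite(f"pics/b{sys.argv[1]}.png",np.hstack([cv2.imread(f"pics/b_{n}{sys.argv[1]}.png") for n in("side","top")]))
E
python3 -m jog '[0,-2,1,0,0, 0,-2,2,0,0, 0,-2,3,0,0, 0,-2,4,0,0, 0,-2,5,0,0, 0,-2,5,0,0, 0,-2,5,0,0, 0,-2,5,0,0, 0,-2,5,0,0, 0,-2,5,0,0]'; python3 bub.py 1
```

```text
t: 12.25
tool_pos: [0.508, -0.0044, 0.1112]
eef_rot: [-0.002, 0.993, 0.122, 0.0]
force: [-2.9, 6.4, 3.7]
opening: 0.121
finger_force: 62.8
t 12.25 z [ 0.508  -0.0044  0.1112] F [-2.9  6.4  3.7] M [ 1.01  0.53 -0.02] j6 1.175 op 0.121
side green span mm -10.0 10.7 mid 0.3
-34:73/77  -30:60/65  -26:57/63  -22:54/60  -18:56/63  -14:63/67  -10:60/106  -6:56/149  -2:56/152  2:57/151  6:58/153  10:72/147  14:174/188  18:214/215  22:216/217  26:216/217  30:217/218  34:217/218  
top green span mm -37.6 34.7 mid -1.4
-46:161/154  -42:163/155  -38:63/107  -34:18/98  -30:18/99  -26:21/102  -22:21/101  -18:21/102  -14:30/93  -10:118/121  -6:144/144  -2:105/126  2:17/98  6:18/99  10:20/78  14:22/102  18:21/101  22:19/99  26:19/100  30:16/97  34:14/96  38:118/125  42:159/152  46:159/153
```

View pics/b1.png

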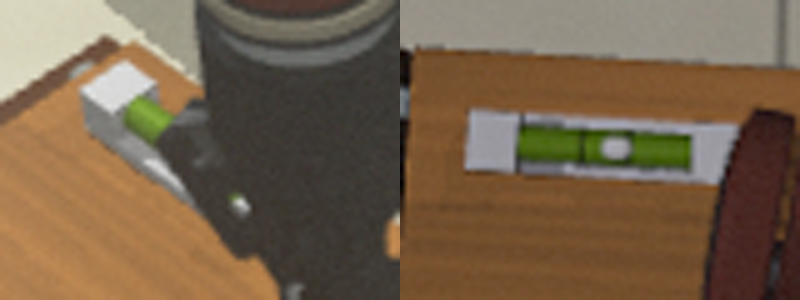

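The bubble shows in the top view at crop (615,148), the vial spans 518–692, and one line is at 583. That puts the bubble about 5 mm toward the knob. The side view is blocked by the arm, so I'll refine the top-view measure and press further.

```bash
cat > bub.py <<'E'
from h import *
s=get_state();print("t",round(s["t"],2),"pos",np.round(s["tool_pos"],4),"F",np.round(s["force"],1),"M",np.round(s["moment"],2),"j6",round(s["joints"][5],3),"op",round(s["opening"],3))
p=read_camera("top")
hsv=cv2.cvtColor(p["color"],cv2.COLOR_BGR2HSV)
g=((hsv[...,0]>28)&(hsv[...,0]<50)&(hsv[...,1]>120)).astype(np.uint8);box=np.zeros_like(g);box[235:275,214:294]=1;g*=box
v,u=np.nonzero(g);G=np.array([atz(p,(a,b),.098) for a,b in zip(u,v)])[:,:2]
ey=np.array([.0356,.9994]);ex=np.array([.9994,-.0356]);c=(G.min(0)+G.max(0))/2
k=np.arange(-48,48.5,.5)/1000
B=[]
for o in(-.003,0,.003):
    X=np.array([np.r_[c+a*ey+o*ex,.098] for a in k]);q=proj(p,X).astype(np.float32)
    B.append(cv2.remap(p["color"].astype(np.float32),q[:,0],q[:,1],cv2.INTER_LINEAR)[:,0])
B=np.mean(B,0);b=B[:,0]  # blue: high on bubble and metal, low on vial
k*=1000
# ends: outermost crossing of half level
th=85;lo=k[np.nonzero((b<th)&(k<-25))[0][0]];hi=k[np.nonzero((b<th)&(k>25))[0][-1]]
m=(k>lo+4)&(k<hi-4);w=np.clip(b-40,0,None)*m;bc=(w*k).sum()/w.sum()
gr=B[:,1]+0*b;dark=[(float(x),int(y)) for x,y in zip(k[m],gr[m]) if y<88]
print("vial",lo,hi,"mid",(lo+hi)/2,"bubble",round(bc,2),"rel(mm)",round(bc-(lo+hi)/2,2),"width",int((w>40).sum())/2,"dark",dark)
E
python3 bub.py
python3 -m jog '[0,0,1,0,0, 0,0,2,0,0, 0,0,3,0,0, 0,0,3,0,0, 0,0,3,0,0, 0,0,3,0,0, 0,0,3,0,0, 0,0,3,0,0, 0,0,3,0,0, 0,0,3,0,0]'; python3 bub.py
```

```text
t 12.35 pos [ 0.508  -0.0044  0.1112] F [-3.9  6.3  4.1] M [1.08 0.51 0.  ] j6 1.175 op 0.12
vial -37.0 37.5 mid 0.25 bubble -4.81 rel(mm) -5.06 width 12.0 dark [(8.5, 83), (9.0, 75), (9.5, 67), (10.0, 67), (10.5, 73), (11.0, 78), (11.5, 84)]
t: 13.4
tool_pos: [0.5081, -0.0045, 0.1105]
eef_rot: [-0.002, 0.993, 0.122, -0.0]
force: [-8.4, 6.5, 16.3]
opening: 0.13
finger_force: 64.7
t 13.4 pos [ 0.5081 -0.0045  0.1105] F [-8.4  6.5 16.3] M [ 1.13  1.44 -0.1 ] j6 1.175 op 0.13
vial -37.0 37.5 mid 0.25 bubble -2.73 rel(mm) -2.98 width 12.0 dark [(-11.5, 85), (-11.0, 82), (-10.5, 79), (-10.0, 77), (-9.5, 81), (8.5, 86), (9.0, 79), (9.5, 72), (10.0, 72), (10.5, 77), (11.0, 82), (11.5, 87)]
```

```bash
python3 -m jog '[0,-1,0,-0.05,0, -1,-1,0.3,-0.1,0, -1,-1,0.5,-0.15,0, -1,-1,0.7,-0.2,0, -1,-1,0.9,-0.25,0, -1,-1,1,-0.3,0, -1,-1,1.2,-0.35,0, -1,-1,1.2,-0.4,0, -1,-1,1.2,-0.4,0, -1,-1,1.2,-0.4,0]'; python3 bub.py
```

```text
t: 14.45
tool_pos: [0.508, -0.0047, 0.1094]
eef_rot: [-0.001, 0.948, 0.317, 0.001]
force: [-6.5, 4.3, 13.8]
opening: 0.121
finger_force: 64.2
t 14.45 pos [ 0.508  -0.0047  0.1094] F [-6.5  4.3 13.8] M [0.93 1.1  0.15] j6 0.776 op 0.121
vial -37.5 37.0 mid -0.25 bubble 1.33 rel(mm) 1.58 width 12.5 dark [(-12.5, 86), (-12.0, 82), (-11.5, 80), (-11.0, 79), (-10.5, 79), (-10.0, 78), (-9.5, 81), (-9.0, 84), (9.0, 84), (9.5, 74), (10.0, 72), (10.5, 77), (11.0, 82), (11.5, 87)]
```

```bash
python3 -m jog '[0,0,0,0.04,0, 0,0,-0.2,0.08,0, 0,0,-0.3,0.12,0, 0,0,-0.3,0.15,0, 0,0,-0.3,0.15,0, 0,0,-0.3,0.15,0, 0,0,-0.3,0.15,0, 0,0,-0.3,0.15,0, 0,0,-0.3,0.15,0, 0,0,-0.3,0.15,0]'; python3 bub.py; python3 - <<'E'
from h import *
p=read_camera("top")
q=p["color"]
cv2.imwrite("pics/final.png",np.hstack([cv2.resize(q[230:280,205:305],(400,300),interpolation=cv2.INTER_CUBIC),cv2.resize(q[235:335,410:510],(300,300))]))
for r in outline_of(p,"plug"):
    z=cloud(p,r["mask"])
    if z[:,1].mean()<-.2: print(r["score"],z.min(0),z.max(0))
E
```

```text
t: 15.5
tool_pos: [0.508, -0.0046, 0.1098]
eef_rot: [-0.001, 0.97, 0.245, 0.001]
force: [-6.9, 5.4, 15.5]
opening: 0.125
finger_force: 64.3
t 15.5 pos [ 0.508  -0.0046  0.1098] F [-6.9  5.4 15.5] M [ 0.91  1.21 -0.02] j6 0.926 op 0.125
vial -37.0 37.5 mid 0.25 bubble -0.22 rel(mm) -0.47 width 12.0 dark [(-12.0, 85), (-11.5, 83), (-11.0, 81), (-10.5, 79), (-10.0, 77), (-9.5, 78), (-9.0, 82), (-8.5, 85), (8.5, 86), (9.0, 79), (9.5, 74), (10.0, 74), (10.5, 78), (11.0, 82), (11.5, 87)]
0.52 [ 0.46966648 -0.3787195   0.00245686] [ 0.48484421 -0.28942313  0.09278392]
```

View pics/final.png

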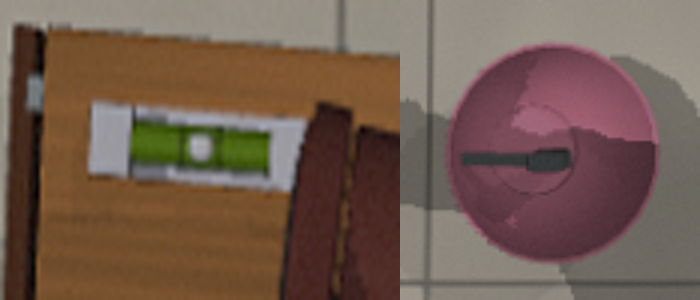

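The bubble at crop (200,148) sits between the lines at 180 and 220. The plug rests in the bowl at (550,159), and the press is about 15 N, well above the spring. Handing in.

```bash
python3 -c "
from rig import *
print(finish_job())"
```

```text
the job is handed in; nothing more can be done
None
```

The job is handed in: the lock plug is released in the bowl and the arm is holding the shelf on its foot with about 15 N, the bubble measuring within 0.5 mm of centre; no verdict came back.

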